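# Clamp a rail foot and drift its strap into line with a tapered pin

### The job

Stand the aluminium foot block, with its strap on top, on the two parallels between the vise jaws, lengthwise between them, and push the sliding jaw shut so that the block is held tight against the fixed jaw. Then take the tapered pin from the rack and drive it down through the strap's hole into the block's hole until its shoulder sits flat on the strap, so that the pin itself (not your fingers) pulls the two holes into line. Leave the pin in, and leave the straight dowel and the other things on the bench where they are.

Things in the scene. Friction and masses are not known exactly. Their poses are not given: they have to be found in the camera images.
- foot_center (a point): Centre of the loose aluminium foot block, a plain bright bar 100 (x) x 50 (y) x 45 mm (z) with a steel strap bolted on top; about 0.6 kg, lying upright on the bench (z up, this point 22.5 mm above its underside). x runs along its length, towards the holed end. Grasp it across its 50 mm width, at the middle of its length. Either end may face the fixed jaw.
- foot_hole (a point): Centre of the mouth of the round vertical through-hole in the block, 22.5 mm across, in the block's top face (under the strap), 27 mm from the block's centre along its +x. Block frame axes.
- strap_hole (a point): Centre, at the upper face (8 mm above the block's top), of the strap's 22.5 mm round hole. The strap, a steel flat 95 x 34 x 8 mm on the block, swings stiffly about a bolt 54 mm from this hole (bolt head 17 mm above the block's top). It starts swung aside, its hole 5 to 8 mm off the block's hole; about 6 N sideways at the hole moves it, and it stays where left.
- seat (a point): Point on the vise's two parallels, 25 mm above the bench, where the middle of the clamped block's underside ends up. x points along the clamping direction to the fixed jaw (face 50 mm along +x), z up. Grey vise, fixed; jaws 60 mm wide, tops 60 mm above the bench; bed 15 mm high, 66 mm wide, from 150 mm behind to 85 mm ahead along x. The gap's sides (along y) are open.
- jaw (a joint): Travel of the sliding jaw towards the fixed jaw, m. 0 is fully open (140 mm between the faces); it starts between 0 and 0.020 and stands at 0.040 when shut on the 100 mm block. It slides stiffly (about 8 N) and stays where it is left. Closing it slides the block along the parallels to the fixed jaw and squares it up.
- jaw_push (a point): Middle of the dark push pad (44 mm wide, 26 mm high) on the back of the sliding jaw, 41.5 mm above the bench; push it here along the seat's +x. It lies 38 mm behind the jaw's clamping face. Axes as the seat's.
- pin_grip (a point): Middle of the handle of the loose tapered pin: round dark handle 28 mm across, 50 mm long, above a round shoulder flange 34 mm across, 6 mm thick. This point is 25 mm above the flange's upper face, 31 mm above its underside, 83 mm above the tip. z runs from the tip up through the handle. It hangs upright in one of the rack's two holes (either). 0.16 kg.
- pin_tip (a point): Tip of the tapered pin: 8 mm across here, growing evenly to 21 mm across over 38 mm, then straight for 14 mm up to the shoulder.
- pin_shoulder (a point): Centre of the underside of the pin's shoulder flange, 52 mm above the tip. When the pin is home this meets the strap's hole centre.
- dowel_grip (a point): Middle of the square head (26 mm wide, 22 mm high) of a straight dowel in the other hole of the rack: square flange, rod 21 mm all the way. Not to be used or moved. The rack is a plywood bridge 60 x 125 mm with its top 65 mm above the bench, fixed; the two holes are 66 mm apart.
- screwdriver: Screwdriver with an orange handle, 190 mm, lying on the bench; leave alone. Origin on its underside.
- cutters: Wire cutters with a yellow and a black handle, 150 mm, lying on the bench; leave alone. Origin on its underside.
- terminals: Row of grey terminals on a steel rail, 160 x 42 x 43 mm, lying on the bench; leave alone. Origin at the centre of its underside.
- glue: Jar, 48 mm across, 120 mm high, standing on the bench; leave alone. Origin at the centre of its underside.
There are look-alikes about, which are no part of the job. Leave any red look-alike of the part that bears foot_center alone. What is shaped like the part that bears pin_grip but blue is not meant.

How it is judged:
On the way, in this order (a step that is already met when the one before it is completed fails the run):
1. the foot block stands on the parallels between the jaws, lengthwise, let go (z of foot_center in the frame of seat between 0.0195 and 0.0255 m and angle between foot_center's own z axis and vertical below 0.05 rad and y of foot_center in the frame of seat between -0.014 and 0.014 m and x of foot_center in the frame of seat between -0.045 and 0.006 m and angle between the x axis of foot_center and the x axis of seat, either way round below 0.3 rad and contact force between the fingers and foot below 0.1 N), for 0.2 s.
2. the sliding jaw is shut on the block, which is against the fixed jaw (z of foot_center in the frame of seat between 0.0195 and 0.0255 m and angle between foot_center's own z axis and vertical below 0.05 rad and y of foot_center in the frame of seat between -0.014 and 0.014 m and x of foot_center in the frame of seat between -0.003 and 0.003 m and angle between the x axis of foot_center and the x axis of seat, either way round below 0.05 rad and value of joint jaw between 0.037 and 0.043 m), for 0.2 s.
3. the tapered pin's tip has entered the strap's hole while the strap is still off line (horizontal distance between pin_tip and strap_hole below 0.0113 m and z of pin_tip in the frame of strap_hole between -0.05 and -0.002 m and horizontal distance between strap_hole and foot_hole above 0.003 m), for 0.02 s.
4. the pin is driven home and the holes are in line (all of step 2 and horizontal distance between strap_hole and foot_hole below 0.0025 m and distance between pin_shoulder and strap_hole below 0.004 m and angle between the z axis of pin_tip and the z axis of foot_center, either way round below 0.06 rad), for 0.2 s.
At the end, for the whole second after the job is handed in: Block on the parallels (3 mm), within 14 mm of the vise middle line, within 3 mm of the fixed jaw, square to 0.05 rad; jaw at 0.037 to 0.043; holes in line within 2.5 mm; pin shoulder within 4 mm of the strap hole centre, pin square to 0.06 rad; all at rest (all of step 4 and linear speed of each of pin, foot below 0.02 m/s); the robot touches nothing.
It fails at once if the straight dowel is moved more than 30 mm (distance of dowel_grip from where it was at the start of the episode above 0.03 m).
It fails at once if the screwdriver is moved more than 30 mm (distance of screwdriver from where it was at the start of the episode above 0.03 m).
It fails at once if the cutters is moved more than 30 mm (distance of cutters from where it was at the start of the episode above 0.03 m).
It fails at once if the terminal strip is moved more than 30 mm (distance of terminals from where it was at the start of the episode above 0.03 m).
It fails at once if the jar is moved more than 30 mm (distance of glue from where it was at the start of the episode above 0.03 m).
It also fails if it takes over 61 s, if anything falls off the work surface, if the arm or the gripper's body presses on something with over 40 N, if the wrist force passes 120 N, or if a joint passes its speed limit or range.

### The arm

A 6-joint arm with a two-finger parallel gripper is mounted at the origin on the work surface. World frame = base frame: x ahead of the robot, y to its left, z up, the work surface at z = 0. Lengths are in m, angles in rad, forces in N, time in s.
With the tool pointing down it reaches from about 0.25 to 0.775 m from the base axis. Payload 4 kg.
Tool frame: the origin (TCP) lies at the centre of the arm's flange, where the gripper is bolted on; the fingertips stand 199 mm ahead of it and the grasp point (between the pads) lies 180 mm ahead of it; z points along the fingers, y is the line along which they close (so a half turn about z gives the same grasp; the last joint's range is limited). The gripper opens to 94 mm and grips with 3 to 60 N. Pads are 16 mm wide; open, the fingers measure 119 mm over their backs; the gripper's body (75 mm by 177 mm) begins 78 mm behind the grasp point.
Start: joints at [-1.219, 0.087, 1.371, -0, 1.684, -0.103], TCP at [0.242, -0.494, 0.405] pointing down, gripper open.
Joint ranges: [-3.1, 3.1], [-0.76, 2.03], [0.27, 2.55], [-1.08, 4.22], [0.17, 2.65], [-2.57, 2.57]. Speed limits (rad/s): [2.79, 2.79, 3.14, 3.14, 3.14, 3.14].

### API

Orientations are given as [roll, pitch, yaw] about the fixed x, y, z axes, in that order (R = Rz(yaw) Ry(pitch) Rx(roll)).
In Python, from bench import robot, eyes, models gives the robot as it stands.
- The arm moves only by the tool step_arm, never from a script. Its argument "commands" is a list that holds one entry, the list of rows, each a list of 7 numbers: the shift along the tool's x, y, z in mm, then the turn, a rotation vector about the tool's x, y, z in rad, then the finger opening in mm, from 0 to 94. In form: [[[tx, ty, tz, wx, wy, wz, gripper], ...]]. A call has 1 to 20 rows; each row shifts and turns the commanded pose from where the row before left it, along the tool's axes as they then stand; what a row does not reach is not made up. A row lasts 1/8 s, in which the tool goes at most 62.5 mm and 10.7 degrees, less where a joint would pass 70% of its speed; a pose out of reach is approached as far as the arm can. A call is refused whole if a number of a shift passes 62.5 or a number of a turn 0.188, either way. A call with a gripper value outside its range is refused whole. The fingers move at their own pace and stop on an object; the grip force is fixed at half the most. Time passes only in rows, so rows that do not move let the fingers close. It gives the time, the measured TCP pose, the force, the opening and the grip force at its end, in the units of the state.
- robot.get_obs(): the state, without advancing time (a new reading comes with each control period).
- eyes.snapshot(name): name is "scene" or "side" or "wrist"; returns a dict with "color" (480x640x3 uint8, red, green, blue), "camera_matrix" (3x3 intrinsics, pixels), "eye" and "rotation" of the camera in the world; the wrist camera has in their place "tool_from_camera" (4x4, takes a point from camera to tool coordinates, whose origin is the TCP and whose axes are the flange's). Camera axes: x right, y up, looking along -z (the intrinsics and any distortion apply to the point x, -y, -z); pixel columns grow to the right and rows downward; lengths in m; the calibration is good to about 2 mm. A picture is of the moment at which its call begins: read the wrist's pose just before it. There is no depth.
- robot.close_job(): hands the job in; it is judged then, once.
Trained networks look in a picture, given as the dict that the camera call returned (one of the last four; its "shot" number tells which), for a name from the list of things; names that differ only in an ending like _2 or _b are one class to them, and where a whole thing is asked for, a point or a joint stands for the part that bears it (a point fixed in the world has none). Each returns a list of dicts, best first, with "confidence" (0 to 1); they miss things now and then, are a little off and sometimes report something else, mostly with a low value. They report only what shows in the picture. A call takes as long as a camera call. They do not tell look-alikes from the thing itself.
- models.masks_of(picture, query): "mask" (480x640 bool, what is visible of it) and "xy" ([column, row] in pixels, amid what is visible of it).
- models.tip_of(picture, query): "xy" ([column, row] in pixels: a listed point, or the origin of a listed thing).
The state is a dict: "time": time; "joint_positions": joint angles; "qvel": joint speeds; "joint_torque": joint torques, N m; "tool_pos": TCP position; "ee_rot": TCP orientation; "wrist_force": force on the tool from outside, world axes, zero at the start; "wrist_torque": the same for the moment, N m; "width": finger opening in m; "finger_force": force on a finger pad.
Only numpy, scipy, OpenCV 4.12 (cv2) and the standard library are available. Lean on these libraries where they do the work, as an engineer would, in place of code of your own. Each camera call takes 0.05 s, during which the arm holds its last target. There are 200 camera calls.

## Working session

There is one attempt and no reset: what is moved stays moved. The work goes in short steps, Python scripts to look and compute and a tool call to move; the robot and the scene stay as the last step left them, time stands still between calls to the robot, and variables do not carry over. Pictures are saved under pics/ and viewed, at most 10 in all, crops included, and the job is handed in when it is done.

Besides the shell and the picture viewer there is one more tool, called after ">>>" by a JSON object that holds its "op" and its "data", one argument or row to a line. step_arm: Moves the arm, as the interface text tells. Its arguments: {"type":"object","properties":{"commands":{"type":"array"}},"required":["commands"]}

```bash
mkdir -p pics
cat > h.py <<'E'
import numpy as np, cv2
from scipy.spatial.transform import Rotation as R
from bench import robot, eyes, models
def cam(p, obs=None):
    K=np.array(p["camera_matrix"])
    if "tool_from_camera" in p:
        T=np.array(p["tool_from_camera"]); Rt=R.from_euler('xyz',obs["ee_rot"]).as_matrix() if len(np.ravel(obs["ee_rot"]))==3 else np.array(obs["ee_rot"])
        return K,np.array(obs["tool_pos"])+Rt@T[:3,3],Rt@T[:3,:3]
    return K,np.array(p["eye"]),np.array(p["rotation"])
def ray(p,xy,obs=None):
    K,e,r=cam(p,obs)
    d=np.linalg.inv(K)@[xy[0],xy[1],1]
    return e,r@np.array([d[0],-d[1],-d[2]])
def at_z(p,xy,z,obs=None):
    e,d=ray(p,xy,obs); return e+d*(z-e[2])/d[2]
def proj(p,X,obs=None):
    K,e,r=cam(p,obs); c=r.T@(np.array(X)-e); u=K@[c[0],-c[1],-c[2]]; return u[:2]/u[2]
def tri(rays):
    A=np.zeros((3,3));b=np.zeros(3)
    for e,d in rays:
        d=d/np.linalg.norm(d);P=np.eye(3)-np.outer(d,d);A+=P;b+=P@e
    x=np.linalg.solve(A,b); return x
def save(p,n): cv2.imwrite("pics/"+n,p["color"][:,:,::-1])
E
python3 - <<'E'
from h import *
o=robot.get_obs(); print(o)
for n in ("scene","side","wrist"):
    p=eyes.snapshot(n); save(p,n+"0.png"); print(n,p.keys())
    if n!="wrist": print(np.round(p["eye"],3),np.round(p["rotation"],3).tolist())
    else: print(np.round(p["tool_from_camera"],3).tolist())
    print(np.round(p["camera_matrix"],1).tolist())
    for q in "foot_center foot_hole strap_hole seat jaw_push pin_grip pin_tip pin_shoulder dowel_grip glue screwdriver cutters terminals".split():
        print(q,[(np.round(d["xy"]).tolist(),round(d["confidence"],2)) for d in models.tip_of(p,q)])
E
```

```text
{'time': 0.0, 'joint_positions': array([-1.21908481e+00,  8.79499376e-02,  1.37222508e+00,  2.45983745e-05,
        1.68358326e+00, -1.03108887e-01]), 'qvel': array([ 7.41205561e-04,  1.12592890e-04,  2.01698104e-04,  1.81441842e-04,
       -9.95482313e-05,  2.72637662e-04]), 'joint_torque': array([ 2.62908788e-04, -3.40176344e+01, -3.02428079e+01,  7.18722981e-02,
        3.29795096e-02, -1.74282577e-04]), 'tool_pos': array([ 0.24157351, -0.49398913,  0.40352127]), 'ee_rot': array([-3.13944104e+00, -2.47217923e-04,  4.54822882e-01]), 'wrist_force': array([-0.03561074, -0.24676828, -0.11251526]), 'wrist_torque': array([0.00948388, 0.00395599, 0.00926198]), 'finger_force': 0.0, 'width': 0.09428457695711276}
scene dict_keys(['color', 'camera_matrix', 'eye', 'rotation', 'shot'])
[ 1.04  -0.46   1.058] [0.588, -0.003, 0.917]
[[620.0, 0.0, 316.9], [0.0, 620.0, 241.7], [0.0, 0.0, 1.0]]
foot_center [([207.0, 294.0], 0.96), ([131.0, 313.0], 0.57)]
foot_hole [([142.0, 306.0], 0.93), ([204.0, 276.0], 0.61)]
strap_hole [([146.0, 303.0], 0.91), ([198.0, 278.0], 0.82)]
seat [([414.0, 191.0], 0.58
[... 945 characters left out ...]
0], 0.68)]
pin_tip []
pin_shoulder [([289.0, 226.0], 0.68), ([326.0, 204.0], 0.67), ([302.0, 210.0], 0.59)]
dowel_grip [([280.0, 238.0], 0.78)]
glue [([327.0, 204.0], 0.8)]
screwdriver [([408.0, 304.0], 0.62), ([218.0, 310.0], 0.62)]
cutters [([220.0, 310.0], 0.74)]
terminals [([144.0, 396.0], 0.6)]
wrist dict_keys(['color', 'camera_matrix', 'tool_from_camera', 'shot'])
[[0.0, 0.973, 0.229, 0.066], [1.0, 0.0, -0.0, 0.001], [-0.0, 0.229, -0.973, 0.021], [0.0, 0.0, 0.0, 1.0]]
[[379.8, 0.0, 320.8], [0.0, 379.8, 239.8], [0.0, 0.0, 1.0]]
foot_center []
foot_hole []
strap_hole []
seat []
jaw_push []
pin_grip []
pin_tip []
pin_shoulder []
dowel_grip []
glue []
screwdriver []
cutters []
terminals []
```

```bash
sed -i 's/return K,np.array(p\["eye"\]),np.array(p\["rotation"\])/return K,np.array(p["eye"]),R.from_euler("xyz",p["rotation"]).as_matrix()/' h.py
python3 - <<'E'
from h import *
s=eyes.snapshot("scene");d=eyes.snapshot("side")
T=lambda a,b:print(np.round(tri([ray(s,a),ray(d,b)]),3), end=' ')
def P(n,a,b):
    x=tri([ray(s,a),ray(d,b)]);print(n,np.round(x,3),np.round(proj(s,x)-a,1),np.round(proj(d,x)-b,1))
P("footA",[207,294],[390,238]);P("footA'",[207,294],[424,210]);P("footB",[131,313],[424,210]);P("dowel",[336,301],[280,238]);P("pin1",[308,318],[289,211]);P("pin2",[267,354],[301,199]);P("jaw",[460,224],[195,356]);P("seat",[414,191],[267,381]);P("glue",[214,408],[327,204])
P("h",[142,306],[417,205]);P("h",[204,276],[400,231])
E
```

```text
footA [ 0.458 -0.277  0.02 ] [-1.  -0.6] [-0.9  0.4]
footA' [ 0.436 -0.299  0.065] [-21.1 -14.2] [-20.7   7.9]
footB [ 0.414 -0.41   0.027] [0.3 0.2] [ 0.2 -0.1]
dowel [ 0.642 -0.112  0.077] [-1.1 -0.4] [-1.   0.2]
pin1 [ 0.65  -0.178  0.101] [-0.3 -0.1] [-0.2  0.1]
pin2 [ 0.658 -0.266  0.081] [1.8 0.8] [ 1.4 -0.4]
jaw [0.645 0.207 0.044] [-0. -0.] [-0.  0.]
seat [0.519 0.2   0.03 ] [-0.2 -0.1] [-0.3  0.1]
glue [ 0.648 -0.384  0.003] [-1.4 -0.7] [-1.1  0.3]
h [ 0.427 -0.389  0.049] [0.3 0.2] [ 0.3 -0.1]
h [ 0.436 -0.267  0.049] [-1.7 -1. ] [-1.6  0.7]
```

View pics/scene0.png

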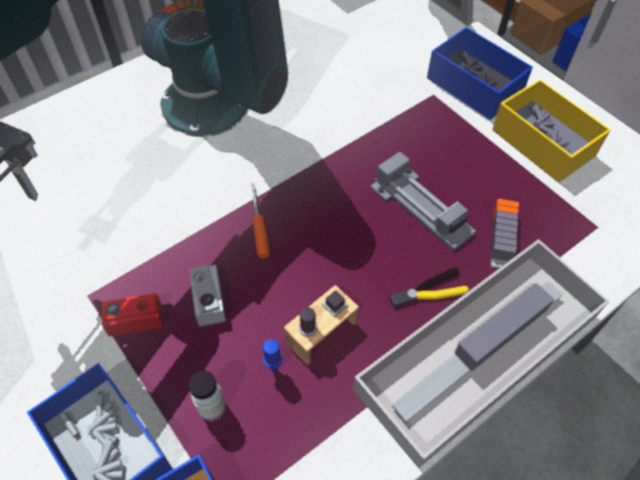

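View pics/side0.png

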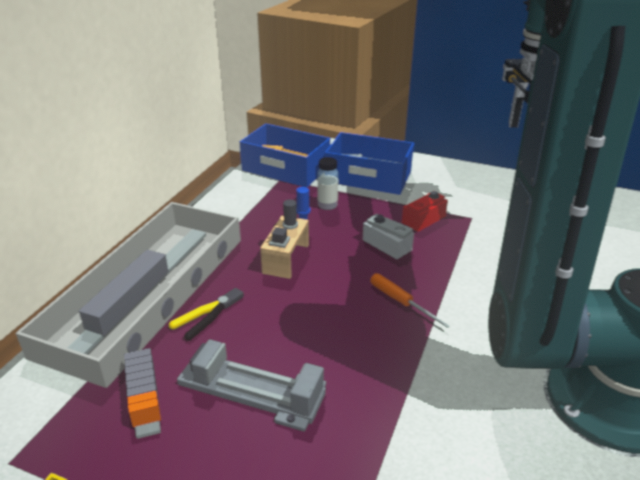

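>>> {"op": "step_arm", "data": {
  "commands": [
    [[58,-20,0,0,0,0,94],[58,-20,0,0,0,0,94],[58,-20,0,0,0,0,94],[58,-20,0,0,0,0,94],[58,-20,0,0,0,0,94],[0,0,0,0,0,0,94],[0,0,0,0,0,0,94]]
  ]
}}

```text
time: 3.08
tool_pos: [0.4581, -0.2769, 0.4046]
ee_rot: [3.141, 0.001, 0.455]
wrist_force: [-0.0, 0.3, -0.1]
width: 0.0942
finger_force: 0.0
```

Run:
```python
from h import *
o=robot.get_obs(); print(o["tool_pos"],o["ee_rot"])
p=eyes.snapshot("wrist")
for q,z in dict(foot_center=.0225,foot_hole=.045,strap_hole=.053,pin_grip=.102,pin_shoulder=.071,dowel_grip=.09).items():
    for d in models.tip_of(p,q): print(q,np.round(d["xy"]),round(d["confidence"],2),np.round(at_z(p,d["xy"],z,o),4))
save(p,"w1.png")
```

```text
[ 0.45813811 -0.27688882  0.40461841] [3.14137763e+00 7.48378224e-04 4.55392379e-01]
foot_center [417. 312.] 0.75 [ 0.4158 -0.4088  0.0225]
foot_center [324. 216.] 0.61 [ 0.4635 -0.2796  0.0225]
foot_hole [301. 239.] 0.9 [ 0.4383 -0.2675  0.045 ]
foot_hole [407. 303.] 0.83 [ 0.4259 -0.3856  0.045 ]
strap_hole [307. 244.] 0.81 [ 0.4384 -0.2743  0.053 ]
strap_hole [409. 305.] 0.81 [ 0.4274 -0.3846  0.053 ]
```

View pics/w1.png

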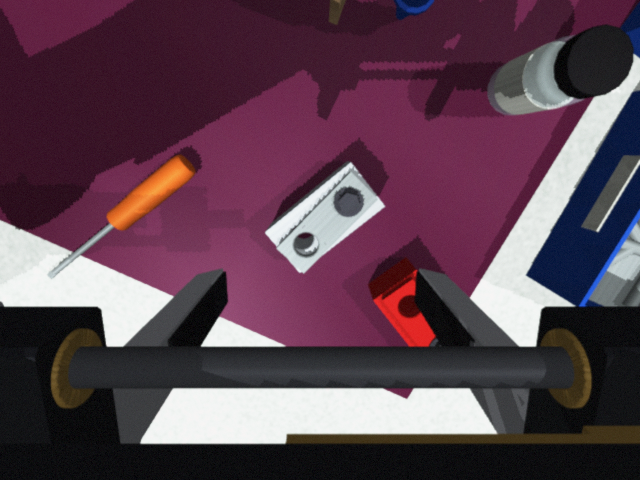

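>>> {"op": "step_arm", "data": {
  "commands": [
    [[38,-46,0,0,0,0,94],[38,-46,0,0,0,0,94],[38,-46,0,0,0,0,94],[38,-46,0,0,0,0,94],[38,-46,0,0,0,0,94],[38,-46,0,0,0,0,94],[38,-46,0,0,0,0,94],[38,-46,0,0,0,0,94],[0,0,0,0,0,0,94],[0,0,0,0,0,0,94]]
  ]
}}

```text
time: 4.68
tool_pos: [0.5697, 0.1868, 0.4044]
ee_rot: [3.141, 0.001, 0.455]
wrist_force: [-0.4, -0.7, 0.3]
width: 0.0939
finger_force: 0.0
```

Run:
```python
from h import *
o=robot.get_obs(); print(o["tool_pos"],o["ee_rot"])
p=eyes.snapshot("wrist")
for q,z in dict(seat=.025,jaw_push=.0415,cutters=0,terminals=0).items():
    for d in models.tip_of(p,q): print(q,np.round(d["xy"]),round(d["confidence"],2),np.round(at_z(p,d["xy"],z,o),4))
save(p,"w2.png")
```

```text
[0.56970124 0.18676793 0.40442748] [3.14098274e+00 8.36727397e-04 4.54579216e-01]
jaw_push [340. 135.] 0.79 [0.6483 0.2049 0.0415]
cutters [505. 158.] 0.59 [0.7021 0.0475 0.    ]
terminals [292.  44.] 0.81 [0.7033 0.2806 0.    ]
```

View pics/w2.png

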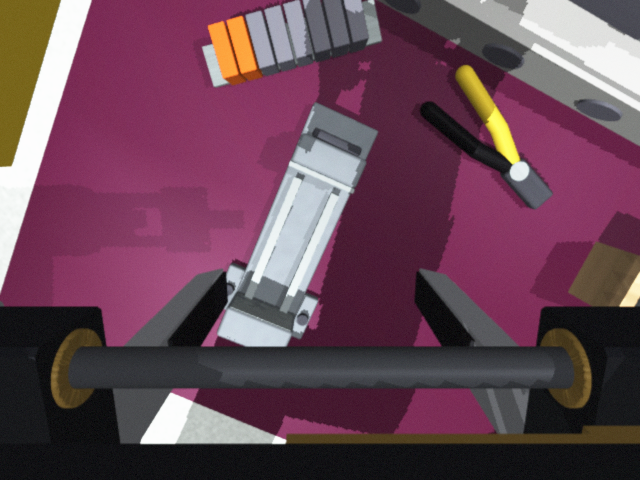

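Run:
```python
import cv2
i=cv2.imread("pics/w2.png")[90:350,195:395]; cv2.imwrite("pics/w2c.png",cv2.resize(i,(460,598),interpolation=cv2.INTER_CUBIC))
```

```text
(no output)
```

View pics/w2c.png

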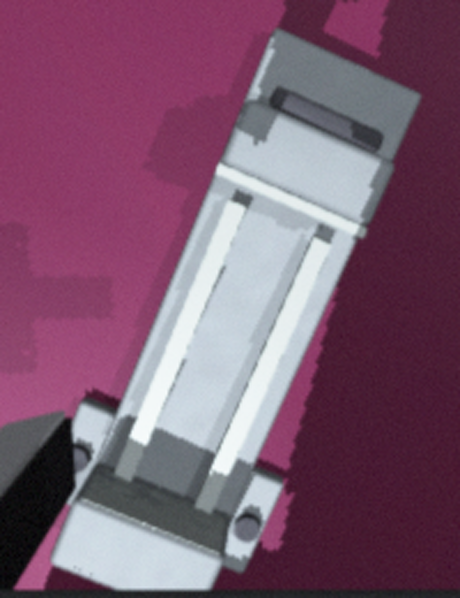

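Run:
```python
from h import *
o=robot.get_obs()
p=eyes.snapshot("wrist")
f=lambda x,y,z:at_z(p,[195+x/2.3,90+y/2.3],z,o)[:2]
L={ 'fixedtop':(f(78,500,.06),f(225,556,.06)),'slidetop':(f(222,162,.06),f(368,225,.06)),
'bedL':(f(202,195,.015),f(115,440,.015)),'bedR':(f(358,240,.015),f(250,475,.015)),
'parL':(f(235,205,.025),f(140,443,.025)),'parR':(f(322,238,.025),f(222,470,.025)),'pad':(f(275,95,.0545),f(382,140,.0545)),'bedend':(f(275,30,.015),f(420,95,.015))}
for k,(a,b) in L.items(): d=b-a; print(k,np.round(a,4),np.round(b,4),'mid',np.round((a+b)/2,4),round(np.linalg.norm(d),4),round(np.degrees(np.arctan2(d[1],d[0])),1))
s=eyes.snapshot("scene")
for n,a in (("seat",[414,191]),("push",[460,224])):
  pass
# block orientation refine with both
```

```text
fixedtop [0.4668 0.228 ] [0.4703 0.1651] mid [0.4686 0.1966] 0.063 -86.8
slidetop [0.6114 0.232 ] [0.6143 0.1739] mid [0.6129 0.2029] 0.0582 -87.1
bedL [0.593  0.2364] [0.4779 0.2263] mid [0.5355 0.2313] 0.1155 -175.0
bedR [0.6048 0.1693] [0.4892 0.165 ] mid [0.547  0.1671] 0.1156 -177.9
parL [0.5962 0.222 ] [0.4855 0.2157] mid [0.5409 0.2188] 0.1109 -176.7
parR [0.5997 0.1841] [0.4898 0.1784] mid [0.5447 0.1813] 0.1101 -177.0
pad [0.6412 0.225 ] [0.644  0.1827] mid [0.6426 0.2039] 0.0424 -86.1
bedend [0.6652 0.2373] [0.6684 0.1733] mid [0.6668 0.2053] 0.0641 -87.1
```

Run:
```python
from h import *
o=dict(tool_pos=[ 0.45813811,-0.27688882,0.40461841],ee_rot=[3.14137763,7.48378224e-04,4.55392379e-01])
p=eyes.snapshot("wrist")
im=cv2.imread("pics/w1.png")
g=((im.max(2)>120)&(im.max(2).astype(int)-im.min(2)<40)).astype(np.uint8)
n,l,st,c=cv2.connectedComponentsWithStats(g)
k=max(range(1,n),key=lambda i:st[i,4] if 300<c[i][0]<345 and 190<c[i][1]<245 else 0)
m=(l==k).astype(np.uint8); ct=max(cv2.findContours(m,0,1)[0],key=cv2.contourArea)
r=cv2.minAreaRect(ct); b=cv2.boxPoints(r); print(r,st[k])
q=np.array([at_z(p,x,.045,o)[:2] for x in b]); print(q.round(4),q.mean(0))
for i in range(4):
    d=q[(i+1)%4]-q[i]; print(np.linalg.norm(d).round(4),np.degrees(np.arctan2(d[1],d[0])).round(1))
```

```text
((324.5718078613281, 219.03216552734375), (57.48391342163086, 113.13847351074219), 50.71058654785156) [ 265  162  120  112 5144]
[[ 0.4285 -0.2335]
 [ 0.5207 -0.2761]
 [ 0.5002 -0.3233]
 [ 0.4045 -0.2817]] [ 0.46348448 -0.2786685 ]
0.1016 -24.8
0.0514 -113.4
0.1044 156.5
0.0538 63.5
```

>>> {"op": "step_arm", "data": {
  "commands": [
    [[-37.5,46.5,0,0,0,0,94],[-37.5,46.5,0,0,0,0,94],[-37.5,46.5,0,0,0,0,94],[-37.5,46.5,0,0,0,0,94],[-37.5,46.5,0,0,0,0,94],[-37.5,46.5,0,0,0,0,94],[-37.5,46.5,0,0,0,0,94],[-37.5,46.5,0,0,0,0,94],[0,0,20,0,0,0.177,94],[0,0,20,0,0,0.177,94],[0,0,20,0,0,0.177,94],[0,0,20,0,0,0.177,94],[0,0,20,0,0,0.177,94],[0,0,0,0,0,0,94],[0,0,0,0,0,0,94]]
  ]
}}

```text
time: 6.95
tool_pos: [0.4636, -0.2789, 0.3057]
ee_rot: [3.141, -0.001, -0.428]
wrist_force: [-0.1, 0.1, 1.0]
width: 0.0942
finger_force: 0.0
```

Run:
```python
from h import *
o=robot.get_obs(); print(o["tool_pos"],o["ee_rot"],np.degrees(o["ee_rot"][2]))
p=eyes.snapshot("wrist")
for q,z in dict(foot_center=.0225,foot_hole=.045,strap_hole=.053,pin_grip=.096,dowel_grip=.09).items():
    for d in models.tip_of(p,q): print(q,np.round(d["xy"]),round(d["confidence"],2),np.round(at_z(p,d["xy"],z,o),4))
im=p["color"]
g=((im.max(2)>120)&(im.max(2).astype(int)-im.min(2)<40)).astype(np.uint8)
u=proj(p,[.4635,-.279,.045],o); print(u)
n,l,st,c=cv2.connectedComponentsWithStats(g)
k=max(range(1,n),key=lambda i:st[i,4] if np.linalg.norm(c[i]-u)<40 else 0)
m=(l==k).astype(np.uint8); ct=max(cv2.findContours(m,0,1)[0],key=cv2.contourArea)
r=cv2.minAreaRect(ct); b=cv2.boxPoints(r); print(r)
q=np.array([at_z(p,x,.045,o)[:2] for x in b]); print(q.round(4),q.mean(0))
for i in range(4):
    d=q[(i+1)%4]-q[i]; print(np.linalg.norm(d).round(4),np.degrees(np.arctan2(d[1],d[0])).round(1))
save(p,"w3.png")
```

```text
[ 0.46362446 -0.27893372  0.30566923] [ 3.14122259e+00 -1.43141592e-03 -4.27970047e-01] -24.520877461552306
foot_center [318. 245.] 0.95 [ 0.4655 -0.2783  0.0225]
foot_center [515. 234.] 0.92 [ 0.4148 -0.4092  0.0225]
foot_hole [320. 294.] 0.94 [ 0.4389 -0.2681  0.045 ]
strap_hole [328. 297.] 0.8 [ 0.4376 -0.2734  0.053 ]
strap_hole [496. 243.] 0.64 [ 0.4268 -0.3845  0.053 ]
[319.40656055 255.60436285]
((318.5, 253.5), (153.0, 79.0), 90.0)
[[ 0.5204 -0.2772]
 [ 0.4999 -0.3222]
 [ 0.4042 -0.2811]
 [ 0.4268 -0.2316]] [ 0.4627942  -0.27802216]
0.0494 -114.5
0.1041 156.8
0.0543 65.5
0.1041 -26.0
```

View pics/w3.png

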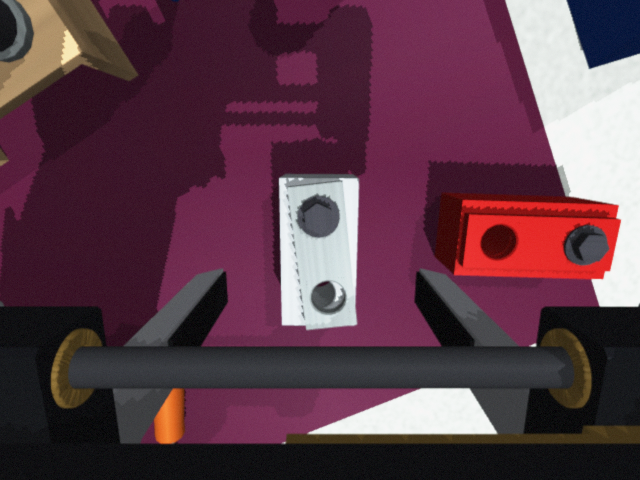

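>>> {"op": "step_arm", "data": {
  "commands": [
    [[0,0,40,0,0,0,94],[0,0,40,0,0,0,94],[0,0,19,0,0,0,94],[0,0,0,0,0,0,94],[0,0,0,0,0,0,40],[0,0,0,0,0,0,40],[0,0,0,0,0,0,40],[0,0,0,0,0,0,40],[0,0,0,0,0,0,40]]
  ]
}}

```text
time: 8.38
tool_pos: [0.4638, -0.2783, 0.206]
ee_rot: [-3.14, -0.0, -0.43]
wrist_force: [0.7, 2.5, 1.2]
width: 0.0499
finger_force: 30.0
```

>>> {"op": "step_arm", "data": {
  "commands": [
    [[0,0,-35,0,0,0,40],[0,0,-50,0,0,0,40],[0,0,-55,0,0,0,40],[-14.9,-51.6,0,0,0,0,40],[-14.9,-51.6,0,0,0,0,40],[-14.9,-51.6,0,0,0,0,40],[-14.9,-51.6,0,0,0,0,40],[-14.9,-51.6,0,0,0,0,40],[-14.9,-51.6,0,0,0,0,40],[-14.9,-51.6,0,0,0,0,40],[-14.9,-51.6,0,0,0,0,40],[-14.9,-51.6,0,0,0,0,40],[0,0,0,0,0,-0.161,40],[0,0,0,0,0,-0.161,40],[0,0,0,0,0,-0.161,40],[0,0,0,0,0,0,40],[0,0,0,0,0,0,40]]
  ]
}}

```text
time: 10.5
tool_pos: [0.5352, 0.1992, 0.3444]
ee_rot: [3.141, 0.002, 0.05]
wrist_force: [-0.2, -0.0, -5.9]
width: 0.0501
finger_force: 30.0
```

Run:
```python
from h import *
o=robot.get_obs(); print(o["tool_pos"],o["ee_rot"],o["width"])
p=eyes.snapshot("wrist");save(p,"w4.png")
for q,z in dict(seat=.025,jaw_push=.0415).items():
    for d in models.tip_of(p,q): print(q,np.round(d["xy"]),round(d["confidence"],2),np.round(at_z(p,d["xy"],z,o),4))
for n,X in dict(seat=[.518,.199,.025],slide=[.612,.2035,.06],fix=[.4684,.1965,.06],a=[.60,.238,.015],b=[.60,.17,.015]).items(): print(n,proj(p,X,o).round())
```

```text
[0.53518424 0.19916615 0.3444298 ] [3.14088066e+00 2.19411961e-03 5.04733872e-02] 0.05008311275557471
jaw_push [321.  80.] 0.82 [0.6481 0.2035 0.0415]
seat [318. 255.]
slide [318. 133.]
fix [318. 330.]
a [274. 149.]
b [360. 153.]
```

View pics/w4.png

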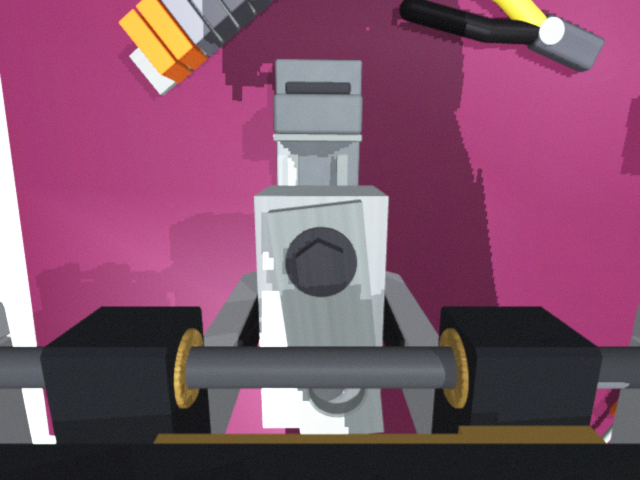

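>>> {"op": "step_arm", "data": {
  "commands": [
    [[0,0,50,0,0,0,40],[0,0,40,0,0,0,40],[0,0,15,0,0,0,40],[0,0,5,0,0,0,40],[0,0,2,0,0,0,40],[0,0,0,0,0,0,40],[0,0,0,0,0,0,40]]
  ]
}}

```text
time: 11.52
tool_pos: [0.5358, 0.1994, 0.235]
ee_rot: [-3.141, -0.002, 0.053]
wrist_force: [-0.0, 0.6, -4.7]
width: 0.0503
finger_force: 30.0
```

Still hanging (−4.7 N); lower in small steps.

>>> {"op": "step_arm", "data": {
  "commands": [
    [[0,0,2,0,0,0,40],[0,0,1,0,0,0,40],[0,0,1,0,0,0,40],[0,0,0,0,0,0,40]]
  ]
}}

```text
time: 12.02
tool_pos: [0.5354, 0.1993, 0.2311]
ee_rot: [-3.142, -0.001, 0.053]
wrist_force: [-4.8, -1.4, 3.8]
width: 0.0497
finger_force: 30.0
```

>>> {"op": "step_arm", "data": {
  "commands": [
    [[0,0,0,0,0,0,70],[0,0,0,0,0,0,94],[0,0,0,0,0,0,94],[0,0,0,0,0,0,94],[0,0,-50,0,0,0,94],[0,0,-50,0,0,0,94],[0,0,-10,0,0,0,94],[55,0,0,0,0,0,0],[55,0,0,0,0,0,0],[0,0,0,0,0,0,0],[0,0,0,0,0,0,0]]
  ]
}}

```text
time: 13.4
tool_pos: [0.6449, 0.2051, 0.3378]
ee_rot: [3.141, 0.003, 0.053]
wrist_force: [-0.7, 0.1, -0.6]
width: 0.0574
finger_force: 0.0
```

Run:
```python
from h import *
o=robot.get_obs(); print(o["tool_pos"],o["ee_rot"],o["width"])
p=eyes.snapshot("scene");q=eyes.snapshot("side");print([ [ (np.round(d["xy"]),round(d["confidence"],2)) for d in models.tip_of(x,"jaw_push")] for x in (p,q)])
save(p,"s5.png");a=q["color"][320:450,160:350];b=p["color"][130:260,350:500]
c=np.hstack([cv2.resize(a,(380,260)),cv2.resize(b,(300,260))]);cv2.imwrite("pics/v5.png",c[:,:,::-1])
```

```text
[0.64485793 0.20508016 0.3378423 ] [3.1411169  0.00341962 0.0527701 ] 0.05742479238992501
[[(array([461., 224.]), 0.9)], [(array([190., 356.]), 0.63)]]
```

View pics/v5.png

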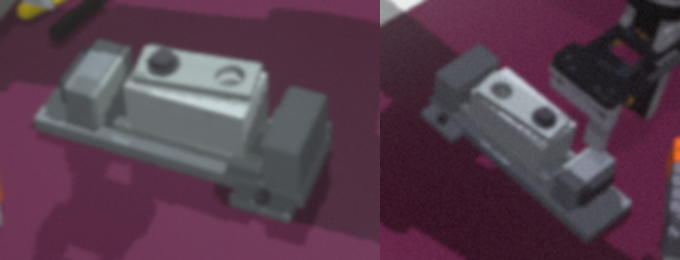

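>>> {"op": "step_arm", "data": {
  "commands": [
    [[45,0,0,0,0,0,0],[0,0,50,0,0,0,0],[0,0,50,0,0,0,0],[0,0,6,0,0,0,0],[0,0,0,0,0,0,0],[-15,0,0,0,0,0,0],[-10,0,0,0,0,0,0],[-8,0,0,0,0,0,0],[-8,0,0,0,0,0,0],[-8,0,0,0,0,0,0],[0,0,0,0,0,0,0]]
  ]
}}

```text
time: 14.98
tool_pos: [0.6426, 0.2051, 0.2358]
ee_rot: [-3.14, -0.009, 0.052]
wrist_force: [4.8, 1.2, 0.6]
width: 0.0004
finger_force: 2.9
```

>>> {"op": "step_arm", "data": {
  "commands": [
    [[-6,0,0,0,0,0,0],[-6,0,0,0,0,0,0],[-6,0,0,0,0,0,0],[-4,0,0,0,0,0,0],[0,0,0,0,0,0,0]]
  ]
}}

```text
time: 15.6
tool_pos: [0.6219, 0.204, 0.2359]
ee_rot: [-3.14, -0.014, 0.052]
wrist_force: [10.3, 1.5, -4.1]
width: 0.0001
finger_force: 5.3
```

>>> {"op": "step_arm", "data": {
  "commands": [
    [[-4,0,0,0,0,0,0],[-3,0,0,0,0,0,0],[-3,0,0,0,0,0,0],[0,0,0,0,0,0,0]]
  ]
}}

```text
time: 16.1
tool_pos: [0.6122, 0.2035, 0.2359]
ee_rot: [-3.139, -0.015, 0.052]
wrist_force: [11.9, 2.1, -4.1]
width: 0.0004
finger_force: 5.8
```

>>> {"op": "step_arm", "data": {
  "commands": [
    [[-2,0,0,0,0,0,0],[-2,0,0,0,0,0,0],[0,0,0,0,0,0,0]]
  ]
}}

```text
time: 16.48
tool_pos: [0.6104, 0.2033, 0.236]
ee_rot: [-3.139, -0.024, 0.052]
wrist_force: [21.4, 3.4, -10.1]
width: 0.0002
finger_force: 10.4
```

>>> {"op": "step_arm", "data": {
  "commands": [
    [[-2,0,0,0,0,0,0],[0,0,0,0,0,0,0],[0,0,0,0,0,0,0]]
  ]
}}

```text
time: 16.85
tool_pos: [0.6096, 0.2032, 0.236]
ee_rot: [-3.138, -0.028, 0.051]
wrist_force: [25.6, 3.9, -12.7]
width: 0.0005
finger_force: 12.6
```

>>> {"op": "step_arm", "data": {
  "commands": [
    [[20,0,0,0,0,0,0],[10,0,-20,0,0,0,0],[0,0,-55,0,0,0,60],[0,0,-50,0,0,0,94],[-50,0,0,0,0,0,94],[-50,0,0,0,0,0,94],[-35,0,0,0,0,0,94],[0,0,0,0,0,0,94],[0,0,0,0,0,0,94]]
  ]
}}

```text
time: 17.98
tool_pos: [0.4987, 0.1974, 0.3592]
ee_rot: [-3.142, -0.002, 0.053]
wrist_force: [1.1, 0.2, -0.4]
width: 0.0668
finger_force: 0.0
```

Run:
```python
from h import *
o=robot.get_obs(); print(o["tool_pos"],o["ee_rot"],o["width"])
p=eyes.snapshot("wrist");save(p,"w6.png")
for q,z in dict(foot_center=.0475,foot_hole=.07,strap_hole=.078,jaw_push=.0415).items():
    for d in models.tip_of(p,q): print(q,np.round(d["xy"]),round(d["confidence"],2),np.round(at_z(p,d["xy"],z,o),4))
c=p["color"][40:340,170:470];cv2.imwrite("pics/w6c.png",cv2.resize(c,(600,600),interpolation=cv2.INTER_CUBIC)[:,:,::-1])
```

```text
[0.49872507 0.19735414 0.359234  ] [-3.14150419e+00 -1.74881082e-03  5.27746458e-02] 0.06684324047811666
foot_center [318. 211.] 0.81 [0.5195 0.1997 0.0475]
foot_hole [321. 257.] 0.9 [0.4894 0.1958 0.07  ]
strap_hole [327. 259.] 0.63 [0.4903 0.1911 0.078 ]
jaw_push [322.  90.] 0.59 [0.6085 0.2012 0.0415]
```

View pics/w6c.png

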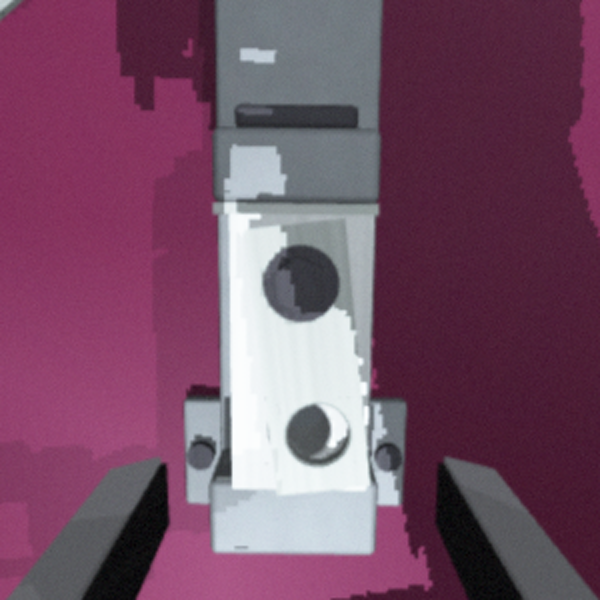

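>>> {"op": "step_arm", "data": {
  "commands": [
    [[14,47.7,-2,0,0,0,94],[14,47.7,-2,0,0,0,94],[14,47.7,-2,0,0,0,94],[14,47.7,-2,0,0,0,94],[14,47.7,-2,0,0,0,94],[14,47.7,0,0,0,0,94],[14,47.7,0,0,0,0,94],[14,47.7,0,0,0,0,94],[0,0,0,0,0,0,94],[0,0,0,0,0,0,94]]
  ]
}}

```text
time: 19.48
tool_pos: [0.6306, -0.1778, 0.368]
ee_rot: [-3.141, 0.001, 0.052]
wrist_force: [0.1, 0.4, 0.0]
width: 0.0939
finger_force: 0.0
```

Run:
```python
from h import *
o=robot.get_obs(); print(o["tool_pos"],o["ee_rot"],o["width"])
p=eyes.snapshot("wrist");save(p,"w7.png")
for q,z in dict(pin_grip=.096,pin_shoulder=.065,dowel_grip=.085).items():
    for d in models.tip_of(p,q): print(q,np.round(d["xy"]),round(d["confidence"],2),np.round(at_z(p,d["xy"],z,o),4))
cv2.imwrite("pics/w7c.png",p["color"][0:400,120:560][:,:,::-1])
```

```text
[ 0.63059365 -0.17781744  0.36802067] [-3.14054740e+00  9.33506382e-04  5.24856859e-02] 0.09386914318346153
pin_grip [438. 213.] 0.76 [ 0.6601 -0.2554  0.096 ]
pin_grip [327. 223.] 0.66 [ 0.649  -0.1817  0.096 ]
pin_grip [544. 219.] 0.51 [ 0.6598 -0.3272  0.096 ]
pin_shoulder [430. 205.] 0.98 [ 0.6612 -0.2584  0.065 ]
dowel_grip [231. 221.] 0.57 [ 0.6448 -0.1149  0.085 ]
```

View pics/w7c.png

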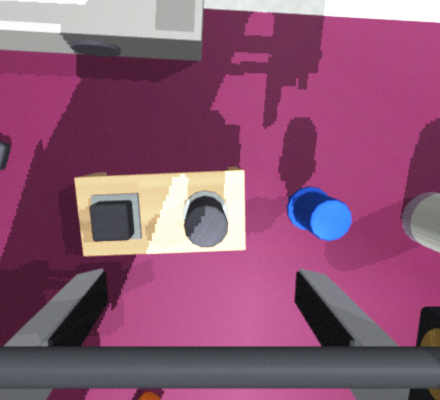

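Run:
```python
from h import *
o=robot.get_obs()
p=eyes.snapshot("wrist")
print(at_z(p,[327.5,226],.121,o),at_z(p,[326,213],.071,o))
im=p["color"].astype(int)
g=((im.max(2)<110)&(im.max(2)-im.min(2)<25)).astype(np.uint8); g[:185]=0;g[255:]=0;g[:,:285]=0;g[:,365:]=0
n,l,st,c=cv2.connectedComponentsWithStats(g);k=1+np.argmax(st[1:,4]);print(st[k],c[k])
for m in models.masks_of(p,"pin_grip"): 
    y,x=np.nonzero(m["mask"]);print(m["xy"],m["confidence"],x.min(),x.max(),y.min(),y.max())
```

```text
[ 0.65200212 -0.18048938  0.121     ] [ 0.6519142  -0.18024223  0.071     ]
[306 196  41  40 620] [320.89032258 210.65645161]
[327.1, 217.6] 0.88 304 349 190 246
[441.2, 210.6] 0.83 408 471 187 239
[259.3, 419.8] 0.63 235 281 391 442
```

>>> {"op": "step_arm", "data": {
  "commands": [
    [[20,3.8,0,0,0,0,56],[0,0,0,0,0,0,56],[0,0,30,0,0,0,56],[0,0,35,0,0,0,56],[0,0,25,0,0,0,56],[0,0,0,0,0,0,56],[0,0,0,0,0,0,20],[0,0,0,0,0,0,20],[0,0,0,0,0,0,20],[0,0,0,0,0,0,20]]
  ]
}}

```text
time: 21.02
tool_pos: [0.6508, -0.1803, 0.2803]
ee_rot: [3.141, -0.002, 0.053]
wrist_force: [-1.0, 0.6, 4.1]
width: 0.0275
finger_force: 30.0
```

>>> {"op": "step_arm", "data": {
  "commands": [
    [[0,0,-30,0,0,0,20],[0,0,-40,0,0,0,20],[0,0,-40,0,0,0,20],[-17.6,-47.7,0,0,0,0,20],[-17.6,-47.7,0,0,0,0,20],[-17.6,-47.7,0,0,0,0,20],[-17.6,-47.7,0,0,0,0,20],[-17.6,-47.7,0,0,0,0,20],[-17.6,-47.7,0,0,0,0,20],[-17.6,-47.7,0,0,0,0,20],[-17.6,-47.7,0,0,0,0,20],[0,0,15,0,0,0,20],[0,0,0,0,0,0,20],[0,0,0,0,0,0,20]]
  ]
}}

```text
time: 22.78
tool_pos: [0.4903, 0.192, 0.3732]
ee_rot: [3.141, 0.001, 0.051]
wrist_force: [-0.1, 0.3, -1.7]
width: 0.0276
finger_force: 30.0
```

Run:
```python
from h import *
o=robot.get_obs(); print(o["tool_pos"],o["ee_rot"],o["width"])
S={n:eyes.snapshot(n) for n in("scene","side","wrist")}
D={}
for q in "pin_tip pin_shoulder pin_grip strap_hole foot_hole foot_center".split():
    for n,p in S.items():
        D[q,n]=[(np.round(d["xy"],1).tolist(),round(d["confidence"],2)) for d in models.tip_of(p,q)]
        print(q,n,D[q,n])
t=np.array(o["tool_pos"]); X=dict(tip=t-[0,0,.267],sh=t-[0,0,.215],grip=t-[0,0,.184],strap=[.491,.190,.078],foot=[.4905,.1967,.07])
for k,v in X.items(): print(k,[proj(S[n],v,o).round(1).tolist() for n in S])
```

```text
[0.49033507 0.19198946 0.37324231] [3.14080082e+00 6.61010268e-04 5.09270881e-02] 0.02764903520082329
pin_tip scene [([274.1, 372.3], 0.91), ([406.1, 160.6], 0.73)]
pin_tip side [([284.0, 345.5], 0.94), ([213.9, 361.8], 0.38)]
pin_tip wrist [([321.7, 249.2], 0.6)]
pin_shoulder scene [([273.1, 357.3], 0.94), ([407.5, 138.8], 0.74)]
pin_shoulder side [([280.2, 320.7], 0.91), ([267.1, 381.0], 0.64)]
pin_shoulder wrist [([321.3, 280.4], 0.67)]
pin_grip scene [([270.4, 354.5], 0.97), ([411.5, 130.3], 0.82)]
pin_grip side [([282.9, 306.1], 0.95)]
pin_grip wrist [([320.2, 301.0], 0.94), ([312.4, 199.7], 0.23)]
strap_hole scene [([145.6, 301.8], 0.7), ([406.8, 171.7], 0.6), ([334.0, 300.5], 0.53)]
strap_hole side [([282.7, 358.3], 0.8), ([415.6, 202.2], 0.67)]
strap_hole wrist [([321.7, 242.2], 0.81)]
foot_hole scene [([140.1, 305.8], 0.79), ([404.7, 166.3], 0.67)]
foot_hole side [([416.5, 205.4], 0.98), ([284.9, 370.6], 0.72)]
foot_hole wrist [([314.7, 240.0], 0.86)]
foot_center scene [([414.4, 182.7], 0.97), ([404.5, 171.7], 0.49), ([211.6, 408.3], 0.33)]
foot_center side [([272.8, 377.0], 0.76), ([425.1, 211.1], 0.73)]
foot_center wrist [([315.7, 199.0], 0.68)]
tip [[406.3, 160.2], [283.8, 348.0], [318.8, 251.5]]
sh [[409.5, 142.6], [282.7, 322.4], [318.4, 276.6]]
grip [[411.6, 131.4], [282.0, 306.3], [318.0, 298.5]]
strap [[404.1, 170.0], [284.5, 360.3], [321.7, 240.9]]
foot [[405.9, 170.9], [283.2, 367.0], [312.9, 238.6]]
```

>>> {"op": "step_arm", "data": {
  "commands": [
    [[0,-2.3,10,0,0,0,20],[0,0,12,0,0,0,20],[0,0,5,0,0,0,20],[0,0,4,0,0,0,20],[0,0,4,0,0,0,20],[0,0,0,0,0,0,20],[0,0,0,0,0,0,20]]
  ]
}}

```text
time: 24.7
tool_pos: [0.4898, 0.1954, 0.3389]
ee_rot: [-3.142, -0.001, 0.053]
wrist_force: [-0.2, -0.7, -1.3]
width: 0.0278
finger_force: 30.0
```

>>> {"op": "step_arm", "data": {
  "commands": [
    [[0,0,4,0,0,0,20],[0,0,4,0,0,0,20],[0,0,4,0,0,0,20],[0,0,0,0,0,0,20]]
  ]
}}

```text
time: 25.2
tool_pos: [0.4896, 0.1953, 0.326]
ee_rot: [3.141, 0.001, 0.053]
wrist_force: [0.2, -0.0, -3.5]
width: 0.0277
finger_force: 30.0
```

>>> {"op": "step_arm", "data": {
  "commands": [
    [[0,-0.5,4,0,0,0,20],[0,-0.5,4,0,0,0,20],[0,0,0,0,0,0,20]]
  ]
}}

```text
time: 25.58
tool_pos: [0.4901, 0.1956, 0.3188]
ee_rot: [3.139, -0.002, 0.052]
wrist_force: [1.4, -4.6, -0.2]
width: 0.0273
finger_force: 30.0
```

>>> {"op": "step_arm", "data": {
  "commands": [
    [[0,-0.6,4,0,0,0,20],[0,-0.6,4,0,0,0,20],[0,0,0,0,0,0,20]]
  ]
}}

```text
time: 25.95
tool_pos: [0.4901, 0.1967, 0.3112]
ee_rot: [3.139, -0.002, 0.052]
wrist_force: [1.2, -5.6, 2.2]
width: 0.0278
finger_force: 30.0
```

>>> {"op": "step_arm", "data": {
  "commands": [
    [[0,-0.4,3,0,0,0,20],[0,-0.4,3,0,0,0,20],[0,0,0,0,0,0,20]]
  ]
}}

```text
time: 26.32
tool_pos: [0.49, 0.1975, 0.3051]
ee_rot: [3.139, -0.002, 0.052]
wrist_force: [1.7, -5.6, 0.7]
width: 0.0274
finger_force: 30.0
```

>>> {"op": "step_arm", "data": {
  "commands": [
    [[0,0,3,0,0,0,20],[0,0,3,0,0,0,20],[0,0,0,0,0,0,20]]
  ]
}}

```text
time: 26.7
tool_pos: [0.4901, 0.1976, 0.2991]
ee_rot: [3.139, -0.002, 0.052]
wrist_force: [1.9, -5.8, 0.8]
width: 0.0274
finger_force: 30.0
```

>>> {"op": "step_arm", "data": {
  "commands": [
    [[0,0,2,0,0,0,20],[0,0,2,0,0,0,20],[0,0,1,0,0,0,20],[0,0,0,0,0,0,20]]
  ]
}}

```text
time: 27.2
tool_pos: [0.4901, 0.1977, 0.2944]
ee_rot: [3.14, -0.002, 0.052]
wrist_force: [1.5, -4.7, 1.5]
width: 0.0278
finger_force: 30.0
```

>>> {"op": "step_arm", "data": {
  "commands": [
    [[0,0,1,0,0,0,20],[0,0,1,0,0,0,20],[0,0,1,0,0,0,20],[0,0,0,0,0,0,20]]
  ]
}}

```text
time: 27.7
tool_pos: [0.49, 0.1977, 0.2931]
ee_rot: [3.14, -0.003, 0.052]
wrist_force: [-1.0, -5.3, 8.0]
width: 0.0272
finger_force: 30.0
```

>>> {"op": "step_arm", "data": {
  "commands": [
    [[0,0,2,0,0,0,20],[0,0,2,0,0,0,20],[0,0,0,0,0,0,20]]
  ]
}}

```text
time: 28.08
tool_pos: [0.4898, 0.1977, 0.2928]
ee_rot: [3.14, -0.005, 0.052]
wrist_force: [-7.5, -8.2, 23.0]
width: 0.0279
finger_force: 30.0
```

Seated hard (23 N, no more travel). Relax, release, retreat.

>>> {"op": "step_arm", "data": {
  "commands": [
    [[0,0,-4,0,0,0,20],[0,0,0,0,0,0,20],[0,0,0,0,0,0,40],[0,0,0,0,0,0,70],[0,0,0,0,0,0,70],[0,0,-20,0,0,0,70],[0,0,-45,0,0,0,70],[0,0,-40,0,0,0,70],[0,0,0,0,0,0,70],[0,0,0,0,0,0,70]]
  ]
}}

```text
time: 29.32
tool_pos: [0.4893, 0.1985, 0.3942]
ee_rot: [3.141, 0.002, 0.053]
wrist_force: [-0.3, -0.3, -1.4]
width: 0.0706
finger_force: 0.0
```

Run:
```python
from h import *
o=robot.get_obs(); print(o["tool_pos"],o["wrist_force"],o["width"])
S={n:eyes.snapshot(n) for n in("scene","side","wrist")}
B=dict(pin_grip=[.49,.1977,.109],pin_shoulder=[.49,.1977,.078],strap_hole=[.49,.1977,.078],foot_center=[.518,.199,.0475],jaw_push=[.608,.2035,.0415])
for q,X in B.items():
    for n,p in S.items():
        e=proj(p,X,o); print(q,n,e.round(),[(np.round(d["xy"]-e,1).tolist(),round(d["confidence"],2)) for d in models.tip_of(p,q) if np.linalg.norm(d["xy"]-e)<40])
```

```text
[0.48932978 0.19848392 0.39424083] [-0.31340226 -0.27305657 -1.42937046] 0.07056192097785291
pin_grip scene [408. 158.] [([0.2, -2.4], 0.67)]
pin_grip side [282. 349.] [([0.1, -0.5], 0.76), ([-0.1, 12.7], 0.2)]
pin_grip wrist [320. 243.] [([1.8, -2.6], 0.74)]
pin_shoulder scene [407. 168.] [([-2.8, -3.4], 0.59)]
pin_shoulder side [283. 364.] [([-3.3, -1.0], 0.96)]
pin_shoulder wrist [320. 234.] [([3.1, 1.7], 0.61)]
strap_hole scene [407. 168.] [([1.6, 1.5], 0.58)]
strap_hole side [283. 364.] [([-0.3, -2.0], 0.88), ([1.2, -17.6], 0.56)]
strap_hole wrist [320. 234.] []
foot_center scene [414. 185.] []
foot_center side [267. 373.] [([3.5, -1.7], 0.74)]
foot_center wrist [321. 195.] [([0.4, -0.9], 0.82)]
jaw_push scene [445. 214.] [([-1.3, -3.1], 0.74)]
jaw_push side [216. 362.] [([0.3, -1.0], 0.58)]
jaw_push wrist [321.  84.] [([-0.2, 1.7], 0.78)]
```

```bash
python3 -c "
from h import *
print(robot.close_job())"
```

```text
the job is handed in; nothing more can be done
None
```

The job is handed in at about 29 s of the 61 s allowed; no verdict came back. The block is clamped against the fixed jaw, the tapered pin is seated with its shoulder on the strap (checked by force and network detections, not a final picture), the gripper is clear, and nothing else was deliberately touched.

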